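# Open the plate shaker and set its plate clamp

### The job

Press the shaker's release button so that the clear lid springs fully open, then turn the wing thumbscrew on the plate clamp clockwise until it bottoms, and back it off a quarter turn so that the plate is held without being bowed. Leave the lid open, let go of everything, and do not push the vial, the pipettes or the tip box out of their places.

Things in the scene. Friction and masses are not known exactly. Their poses are not given: they have to be found in the camera images.
- shaker: Benchtop plate shaker, fixed: putty-coloured housing 320 x 220 mm (x, y), top deck 65 mm above the bench. Origin at bench height, midway across, 170 mm from the front (button) edge and 150 mm from the rear (hinge) edge. x points from the button to the hinge, z up. The lid covers x -82 to 140 mm; under it a white 96-well plate, top 18 mm above the deck, x 28 to 108 mm. The black display does nothing.
- button_top (a point): Centre of the release button's top: plain grey rounded rectangle 24 x 44 mm (shaker x, y), 12 mm above the front deck, ahead of the lid, between display and vial (x = -135, y = 20 mm in the shaker's frame). Goes straight down 6 mm on a spring (1.5 N to start, 5 N fully down) and returns by itself; the latch lets go about two thirds of the way down. The point moves with it.
- lid (a joint): Angle of the clear shell lid about its hinge on the rear edge, rad: 0 shut and latched, 1.9 at its open stop, leaning back from the button. Once unlatched a spring swings it up in about a second and holds it there. 222 mm long, 204 mm wide, 58 mm high when shut; its front wall stands 53 mm behind the button's centre.
- lid_edge (a point): Middle of the lid's top front edge; it moves with the lid: 124 mm above the bench when shut.
- thumbscrew (a joint): Thumbscrew angle, rad: grows as it is turned clockwise seen from above (tightening). 0 = bottomed, a hard stop; -1.571 = a quarter turn back. Starts 0.6 to 1.2 rad short of the stop; friction about 0.03 N m; stays where left; its height does not change. The wing's length lies along the shaker's x axis when bottomed, along its y axis a quarter turn back.
- screw_grip (a point): Point on the screw's vertical axis at the height to grip its wing: 37 mm above the deck, x = -40, y = 0 mm in the shaker's frame. The wing is an upright steel blade 34 mm long, 10 mm thick, from 21 mm below this point to 8 mm above, on a round collar 18 mm wide (top 21 mm below this point), on an aluminium clamp strap 30 mm wide (top 27 mm below). Bolt heads beside it are fixed.
- vial: Small white capped vial, 21 mm wide, 34 mm tall, standing on the front deck beside the button, loose. Origin under its centre.
- pipette_a: Pipette lying on the bench beside the shaker (to its left seen from the button), about 280 mm long, 27 mm thick. Origin on the bench under its middle, x along it towards the tip.
- pipette_b: A second pipette like it, lying farther to the left.
- tip_box: Pipette tip box, 85 x 120 x 54 mm, standing to the right of the shaker. Origin under its centre.

How it is judged:
On the way, in this order (a step that is already met when the one before it is completed fails the run):
1. the lid has sprung open to its stop (lid angle above 1.75 rad) (value of joint lid above 1.75 rad), for 0.2 s.
2. the thumbscrew has been turned in until it bottoms (within 0.06 rad of the stop) (value of joint thumbscrew above -0.06 rad), for 0.1 s.
At the end, for the whole second after the job is handed in: The lid stands open at its stop (above 1.75 rad), the thumbscrew rests a quarter turn back from its stop (-1.571 rad, within 0.26 rad, 15 degrees), and everything is let go (value of joint lid above 1.75 rad and value of joint thumbscrew between -1.831 and -1.311 rad and velocity of joint thumbscrew between -0.05 and 0.05 rad/s); the robot touches nothing.
It fails at once if a pipette or the tip box was pushed more than 30 mm, or the vial more than 20 mm, from its place (distance of vial from where it was at the start of the episode above 0.02 m or distance of any of pipette_a, pipette_b, tip_box from where it was at the start of the episode above 0.03 m).
It also fails if it takes over 51 s, if anything falls off the work surface, if the arm or the gripper's body presses on something with over 40 N, if the wrist force passes 120 N, or if a joint passes its speed limit or range.

### The arm

A 7-joint arm with a two-finger parallel gripper is mounted at the origin on the work surface. World frame = base frame: x ahead of the robot, y to its left, z up, the work surface at z = 0. Lengths are in m, angles in rad, forces in N, time in s.
With the tool pointing down it reaches from about 0.4 to 0.85 m from the base axis. Payload 6.9 kg.
Tool frame: the origin (TCP) lies between the finger pads; the fingertips stand 11 mm ahead of it and the grasp point (between the pads) lies 8 mm behind it (arm.tips_ahead is the distance from the TCP to the fingertips, in m); z points along the fingers, x is the direction in which the jaws open and shut, and the axes are right-handed (so a half turn about z gives the same grasp; the last joint's range is limited). The gripper opens to 85 mm and grips with 20 to 120 N. Pads are 22 mm wide; open, the fingers measure 114 mm over their backs; the gripper's body (76 mm by 85 mm) begins 54 mm behind the grasp point. The pads swing forward as they close: fully open they stand 13 mm farther back than shut.
Start: joints at [-1.079, 0.507, -0.238, 1.5, 0.126, 1.149, -0.155], TCP at [0.236, 0.579, 0.242] pointing down, gripper open.
Joint ranges: [-3.08, 3.08], [-0.24, 2.05], [-1.43, 1.35], [0, 2.5], [-1.52, 4.66], [0.17, 1.96], [-2.89, 2.89]. Speed limits (rad/s): [2.39, 2.39, 3.14, 3.14, 3.14, 3.14, 3.14].

### API

Orientations are given as a unit quaternion [w, x, y, z].
In Python, from station import state, optics, job, arm gives the robot as it stands. The module is installed in compiled form; this text tells all that it offers.
- The arm moves only by the tool send_rows, never from a script. Its argument "commands" is a list of rows, each a list of 5 numbers: the shift along the tool's x, y, z as a fraction of full scale, then the turn about the tool's z as a fraction of full scale, then the opening, from -1 (shut) to 1 (fully open). In form: [[dx, dy, dz, turn, hand], ...]. A call has 1 to 5 rows; each row shifts and turns the commanded pose from where the row before left it, along the tool's axes as they then stand; what a row does not reach is not made up. Full scale, the value 1, is 0.025 m for a shift and 10 degrees for a turn. A row lasts 1/8 s, in which the tool goes at most 62.5 mm and 10.7 degrees, less where a joint would pass 70% of its speed; a pose out of reach is approached as far as the arm can. A call with a number of a shift or a turn outside -1 to 1 is refused whole. A call with a gripper value outside its range is refused whole. The fingers move at their own pace and stop on an object; "newtons" is the grip in N (left out, the last holds). Time passes only in rows, so rows that do not move let the fingers close. It gives the time, the measured TCP pose, the force and the opening at its end, in the units of the state.
- state(): the state, without advancing time (a new reading comes with each control period).
- optics.camera(name): name is "scene" or "top" or "wrist"; returns a dict with "frame" (384x512x3 uint8, red, green, blue), "mtx" (3x3 intrinsics, pixels), "R" (3x3) and "t" (3): a world point X has camera coordinates R X + t; the wrist camera has in their place "mount" (4x4, takes a point from camera to tool coordinates, whose origin is the TCP and whose axes are the tool frame's). Camera axes: x right, y down, z forward; pixel columns grow to the right and rows downward; lengths in m; the calibration is good to about 2 mm. A picture is of the moment at which its call begins: read the wrist's pose just before it. There is no depth.
- job.hand_in(): hands the job in, once; it reports no verdict.
The state is a dict: "t": time; "qpos": joint angles; "qvel": joint speeds; "tau": joint torques, N m; "eef_pos": TCP position; "tcp_rot": TCP orientation; "force": force on the tool from outside, world axes, zero at the start; "moment": the same for the moment, N m; "finger_gap": finger opening in m.
Only numpy, scipy, OpenCV 4.12 (cv2) and the standard library are available. Lean on these libraries where they do the work, as an engineer would, in place of code of your own. Each camera call takes 0.05 s, during which the arm holds its last target. There are 200 camera calls.

## Working session

There is one attempt and no reset: what is moved stays moved. The work goes in short steps, Python scripts to look and compute and a tool call to move; the robot and the scene stay as the last step left them, time stands still between calls to the robot, and variables do not carry over. Pictures are saved under pics/ and viewed, about 8 in all and at most 12, crops included, and the job is handed in when it is done.

Besides the shell and the picture viewer there is one more tool, called after "Request:" in YAML: its name, and indented under it one key for each argument. send_rows: Moves the arm, as the interface text tells. Its arguments: {"type":"object","properties":{"commands":{"type":"array","items":{"type":"array","items":{"type":"number","minimum":-1,"maximum":1}}},"newtons":{"type":"number"}},"required":["commands"]}

```bash
mkdir -p pics; ls; python3 - <<'E'
from station import state, optics, job, arm
import cv2, pickle
s=state(); print(s)
d={}
for n in("scene","top"):
    c=optics.camera(n); d[n]=c; cv2.imwrite(f"pics/{n}0.png",cv2.resize(c["frame"][:,:,::-1],(768,576),interpolation=cv2.INTER_CUBIC)); print(n,c["mtx"],c["R"],c["t"])
pickle.dump(d,open("d0.pkl","wb"))
print(arm.tips_ahead, optics.camera("wrist")["mount"])
E
```

```text
pics
{'t': 0.0, 'qpos': array([-1.07851145,  0.50835374, -0.23751257,  1.50113515,  0.12571922,
        1.14888368, -0.15476162]), 'qvel': array([ 0.00051316, -0.0009806 , -0.00081012,  0.00242154,  0.00193895,
       -0.0010609 , -0.00167881]), 'tau': array([ 8.56367751e-04, -6.20596576e+01, -2.18643375e+00, -2.49655294e+01,
        1.27936777e-02,  1.20099602e-02, -5.36489108e-05]), 'eef_pos': array([0.23566063, 0.57835245, 0.24141855]), 'tcp_rot': array([ 5.20877178e-04,  8.29807936e-01,  5.58048375e-01, -7.27131794e-04]), 'force': array([-0.57684478, -0.33022754, -0.08731995]), 'moment': array([ 0.00295737,  0.05648866, -0.00898493]), 'finger_gap': 0.08586797301323754}
scene [[447.88056157   0.         252.2714428 ]
 [  0.         447.88056157 190.19505831]
 [  0.           0.           1.        ]] [[-0.31455605  0.94917189 -0.011279  ]
 [ 0.58465778  0.1843677  -0.79005305]
 [-0.74781667 -0.25511032 -0.61293471]] [ 0.15995482 -0.29856077  1.58423061]
top [[397.86547097   0.         257.33777367]
 [  0.         397.86547097 196.97918185]
 [  0.           0.           1.        ]] [[-0.00729498 -0.99916229  0.04026793]
 [-0.99462546  0.00309095 -0.10349219]
 [ 0.10328103 -0.04080648 -0.9938148 ]] [0.04723898 0.65166412 0.8380491 ]
0.011 [[ 9.99999542e-01  3.37754332e-04  8.95581774e-04  8.17067860e-04]
 [-5.59672996e-04  9.65379439e-01  2.60849047e-01 -6.52585160e-02]
 [-7.76473335e-04 -2.60849429e-01  9.65379186e-01 -1.32077318e-01]
 [ 0.00000000e+00  0.00000000e+00  0.00000000e+00  1.00000000e+00]]
```

View pics/scene0.png

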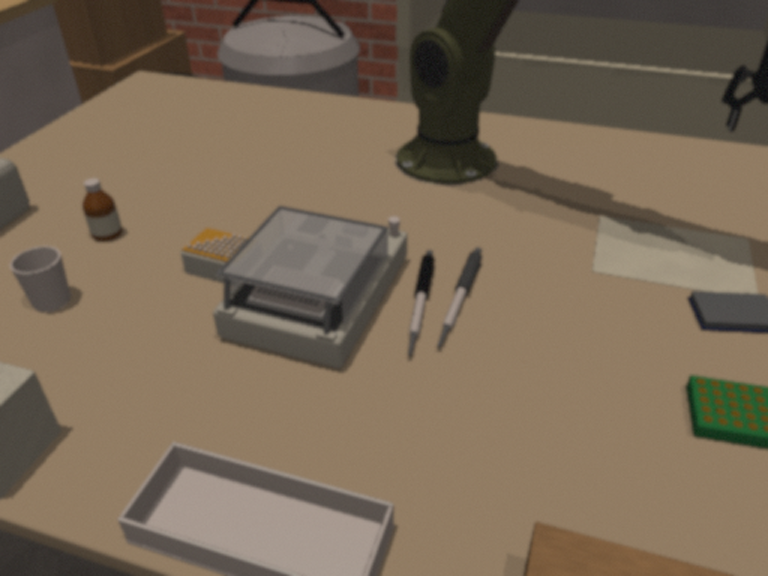

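View pics/top0.png

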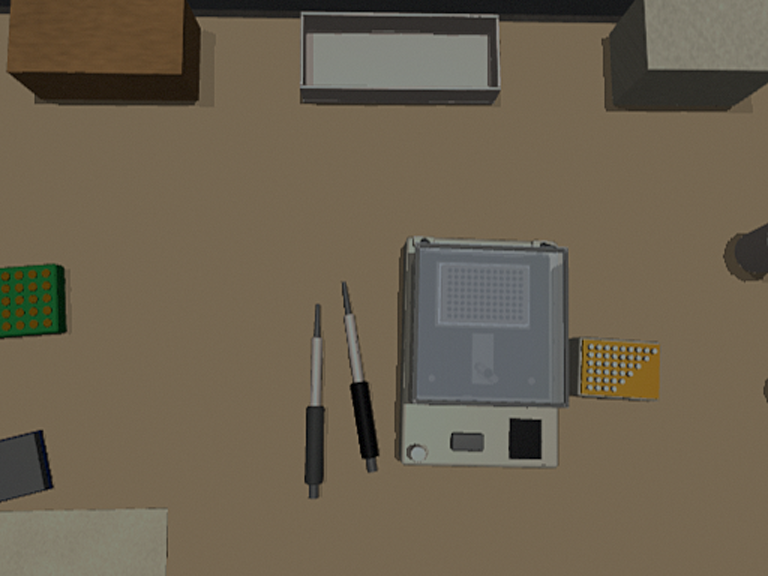

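The top view shows the button at about (467,441), the vial at (418,452), the display at (525,438), and the wing faintly through the lid at about (485,372). Next I fit the shaker pose from these features.

```bash
cat > h.py <<'E'
import numpy as np, cv2, pickle
from scipy.optimize import least_squares
from scipy.spatial.transform import Rotation as Ro
def proj(c,X):
    p=(np.atleast_2d(X)@c["R"].T+c["t"])@c["mtx"].T
    return p[:,:2]/p[:,2:]
def wristcam(c,s):
    R=Ro.from_quat(np.roll(s["tcp_rot"],-1)).as_matrix(); M=c["mount"]
    Rw=R@M[:3,:3]; o=s["eef_pos"]+R@M[:3,3]
    return dict(frame=c["frame"],mtx=c["mtx"],R=Rw.T,t=-Rw.T@o)
def tri(obs): # [(cam,uv)]
    return least_squares(lambda X:np.concatenate([proj(c,X)[0]-uv for c,uv in obs]),[.5,0,.07])
def onplane(c,uv,z):
    d=c["R"].T@np.linalg.inv(c["mtx"])@[*uv,1]; o=-c["R"].T@c["t"]
    return o+d*(z-o[2])/d[2]
def world(p,q): # shaker pose x,y,yaw
    q=np.atleast_2d(q).astype(float); r=Ro.from_euler('z',p[2]).as_matrix()
    return q@r.T+[p[0],p[1],0]
E
python3 - <<'E'
from h import *
d=pickle.load(open("d0.pkl","rb")); T=d["top"];S=d["scene"]
mm=.001
f=[((467,441),(-135,20,77)),((402,465),(-170,110,65)),((557,466),(-170,-110,65)),((568,406),(-82,-102,65+5)),((416,249),(140,102,123)),((567,250),(140,-102,123)),((567,405),(-82,-102,123)),((415,401),(-82,102,123))]
f=[a for i,a in enumerate(f) if i!=3]
uv=np.array([a[0] for a in f])/1.5; q=np.array([a[1] for a in f])*mm
g=[((388,226),(-82,102,123)),((282,208),(-82,-102,123)),((228,276),(140,-102,123)),((330,305),(140,102,123)),((406,233),(-170,110,65))]
g=g[:4]
uvs=np.array([a[0] for a in g])/1.5; qs=np.array([a[1] for a in g])*mm
F=lambda p:np.r_[(proj(T,world(p,q))-uv).ravel(),(proj(S,world(p,qs))-uvs).ravel()]
r=least_squares(F,[.55,-.1,0],loss='soft_l1'); print(r.x,F(r.x).reshape(-1,2).round(1))
p=r.x
# two-view height check: lid front left corner
print(tri([(T,uv[-1]),(S,uvs[0])]).x, world(p,q[-1]))
for n,v in dict(button=(-135,20,77),screw=(-40,0,102)).items(): print(n,world(p,np.array(v)*mm))
print("vial",onplane(T,np.array((418,450))/1.5,.095),"button by top",onplane(T,np.array((467,441))/1.5,.077))
c=T["frame"][140:325,255:390,::-1]; cv2.imwrite("pics/topcrop.png",cv2.resize(c,None,fx=3.2,fy=3.2,interpolation=cv2.INTER_CUBIC))
E
```

```text
[ 0.58149998 -0.08859626 -0.03990977] [[  0.1   0.4]
 [ -1.5  -0.2]
 [  1.2   1.9]
 [ -0.3 -10.6]
 [  0.5  -7.2]
 [  0.4   1.7]
 [ -2.8   1.2]
 [ -0.1   0.5]
 [ -1.8  -1.6]
 [-10.6   0.7]
 [  3.3   0.7]]
[0.50555516 0.01353902 0.12546751] [[0.50363499 0.01659425 0.123     ]]
button [[ 0.44740546 -0.0632258   0.077     ]]
screw [[ 0.54153183 -0.0870003   0.102     ]]
vial [0.43995463 0.00557081 0.095     ] button by top [ 0.44829249 -0.06296463  0.077     ]
```

View pics/topcrop.png

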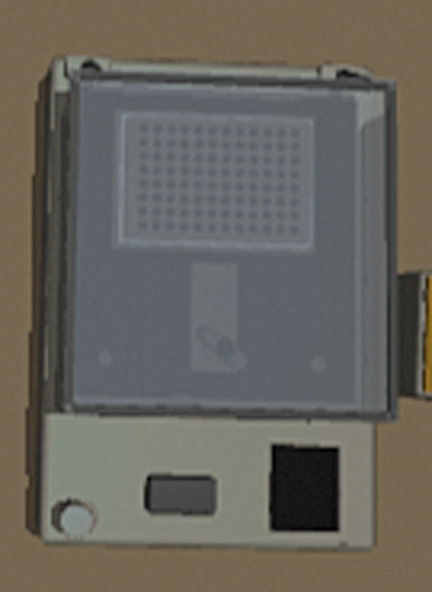

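The crop shows the button clear of the vial, with the wing on its strap under the lid. I'm planning the approach to a viewing pose above the button, with tool x along shaker x.

```bash
cat > plan.py <<'E'
import sys
from h import *
from station import state
def plan(target, yaw, hand, n=None, s=None):
    """rows from measured pose to target (xyz) with tool-x yaw (deg), tool down"""
    s=s or state(); R=Ro.from_quat(np.roll(s["tcp_rot"],-1)).as_matrix()
    a=np.degrees(np.arctan2(R[1,0],R[0,0])); x=s["eef_pos"].copy()
    dy=(a-yaw+180)%360-180 # clockwise = +turn
    D=np.array(target)-x; n=n or int(np.ceil(max(np.linalg.norm(D)/.0245,abs(dy)/9.8,1)))
    rows=[]
    for i in range(n):
        w=np.radians(a); tx=np.array([np.cos(w),np.sin(w),0]); ty=np.array([np.sin(w),-np.cos(w),0])
        e=(np.array(target)-x)/(n-i)/.025
        r=[round(e@tx,2),round(e@ty,2),round(-e[2],2),round((a-yaw+180)%360-180,3)/(n-i)/10]
        r[3]=round(r[3],2); rows.append(r+[hand])
        x=x+.025*(r[0]*tx+r[1]*ty-np.array([0,0,r[2]])); a-=10*r[3]
    print("yaw now",round(np.degrees(np.arctan2(R[1,0],R[0,0])),1),"pos",s["eef_pos"].round(4),"t",s["t"])
    for i in range(0,n,5): print(str(rows[i:i+5]).replace(" ",""))
    return rows,x,a
E
python3 - <<'E'
from plan import *
plan([.44,-.06,.235],-2,-1)
E
```

```text
yaw now 67.8 pos [0.2357 0.5785 0.2416] t 0.15
[[np.float64(-0.73),np.float64(0.61),np.float64(0.01),np.float64(0.25),-1],[np.float64(-0.71),np.float64(0.65),np.float64(0.01),np.float64(0.25),-1],[np.float64(-0.68),np.float64(0.68),np.float64(0.01),np.float64(0.25),-1],[np.float64(-0.65),np.float64(0.7),np.float64(0.01),np.float64(0.25),-1],[np.float64(-0.62),np.float64(0.73),np.float64(0.01),np.float64(0.25),-1]]
[[np.float64(-0.58),np.float64(0.76),np.float64(0.01),np.float64(0.25),-1],[np.float64(-0.55),np.float64(0.78),np.float64(0.01),np.float64(0.25),-1],[np.float64(-0.52),np.float64(0.81),np.float64(0.01),np.float64(0.25),-1],[np.float64(-0.48),np.float64(0.83),np.float64(0.01),np.float64(0.25),-1],[np.float64(-0.44),np.float64(0.85),np.float64(0.01),np.float64(0.25),-1]]
[[np.float64(-0.41),np.float64(0.87),np.float64(0.01),np.float64(0.25),-1],[np.float64(-0.37),np.float64(0.88),np.float64(0.01),np.float64(0.25),-1],[np.float64(-0.33),np.float64(0.9),np.float64(0.01),np.float64(0.25),-1],[np.float64(-0.29),np.float64(0.91),np.float64(0.01),np.float64(0.25),-1],[np.float64(-0
[... 317 characters left out ...]
5),np.float64(0.01),np.float64(0.25),-1],[np.float64(-0.04),np.float64(0.96),np.float64(0.01),np.float64(0.25),-1]]
[[np.float64(-0.0),np.float64(0.96),np.float64(0.01),np.float64(0.25),-1],[np.float64(0.04),np.float64(0.96),np.float64(0.01),np.float64(0.25),-1],[np.float64(0.08),np.float64(0.95),np.float64(0.01),np.float64(0.25),-1],[np.float64(0.13),np.float64(0.95),np.float64(0.01),np.float64(0.25),-1],[np.float64(0.17),np.float64(0.94),np.float64(0.01),np.float64(0.25),-1]]
[[np.float64(0.2),np.float64(0.94),np.float64(0.0),np.float64(0.24),-1],[np.float64(0.25),np.float64(0.92),np.float64(0.01),np.float64(0.25),-1],[np.float64(0.28),np.float64(0.92),np.float64(0.0),np.float64(0.24),-1]]
```

Request:
send_rows:
  commands:
    - [-0.7,0.65,0,0.25,-1]
    - [-0.7,0.65,0,0.25,-1]
    - [-0.65,0.7,0,0.25,-1]
    - [-0.65,0.7,0,0.25,-1]
    - [-0.6,0.75,0,0.25,-1]

```text
t: 0.78
eef_pos: [0.275, 0.4649, 0.242]
tcp_rot: [0.0, 0.886, 0.464, -0.0]
force: [-0.0, 0.1, 0.0]
finger_gap: -0.0001
```

Request:
send_rows:
  commands:
    - [-0.6,0.75,0,0.25,-1]
    - [-0.55,0.8,0,0.25,-1]
    - [-0.5,0.8,0,0.25,-1]
    - [-0.5,0.8,0,0.25,-1]
    - [-0.45,0.85,0,0.25,-1]

```text
t: 1.4
eef_pos: [0.3108, 0.3504, 0.2423]
tcp_rot: [-0.0, 0.931, 0.364, -0.0]
force: [0.2, 0.4, 0.3]
finger_gap: 0.0002
```

Request:
send_rows:
  commands:
    - [-0.4,0.85,0,0.25,-1]
    - [-0.35,0.9,0,0.25,-1]
    - [-0.35,0.9,0,0.25,-1]
    - [-0.3,0.9,0,0.25,-1]
    - [-0.25,0.9,0,0.25,-1]

```text
t: 2.02
eef_pos: [0.3467, 0.237, 0.2423]
tcp_rot: [-0.0, 0.966, 0.26, 0.0]
force: [0.1, -0.5, -0.1]
finger_gap: -0.0001
```

Request:
send_rows:
  commands:
    - [-0.2,0.95,0,0.25,-1]
    - [-0.15,0.95,0,0.25,-1]
    - [-0.15,0.95,0,0.25,-1]
    - [-0.1,0.95,0,0.25,-1]
    - [-0.05,0.95,0,0.25,-1]

```text
t: 2.65
eef_pos: [0.3829, 0.1225, 0.2423]
tcp_rot: [0.0, 0.988, 0.154, 0.0]
force: [-0.2, 0.6, 0.2]
finger_gap: 0.0002
```

Request:
send_rows:
  commands:
    - [0,0.95,0,0.25,-1]
    - [0.05,0.95,0,0.25,-1]
    - [0.1,0.95,0,0.25,-1]
    - [0.15,0.95,0,0.25,-1]
    - [0.15,0.95,0,0.25,-1]

```text
t: 3.28
eef_pos: [0.4201, 0.0091, 0.2423]
tcp_rot: [0.0, 0.999, 0.045, 0.0]
force: [0.3, -0.1, 0.2]
finger_gap: 0.0003
```

```bash
cat > snap.py <<'E'
import sys
from h import *
from station import state, optics
n=sys.argv[1]; s=state(); c=wristcam(optics.camera("wrist"),s); pickle.dump(c,open(n+".pkl","wb"))
cv2.imwrite(f"pics/{n}.png",cv2.resize(c["frame"][:,:,::-1],(768,576),interpolation=cv2.INTER_CUBIC))
E
python3 snap.py w1
```

Request:
send_rows:
  commands:
    - [0.2,0.95,0,0.25,-1]
    - [0.25,0.9,0,0.25,-1]
    - [0.3,0.9,0,0.25,-1]
    - [0,0,0,0,-1]
    - [0,0,0,0,-1]

```text
t: 3.95
eef_pos: [0.4418, -0.0569, 0.2421]
tcp_rot: [-0.0, 1.0, -0.019, -0.0]
force: [0.4, 0.4, 0.6]
finger_gap: -0.0003
```

```bash
python3 snap.py w2; python3 -c "
import cv2,numpy as np
a=cv2.imread('pics/w1.png');b=cv2.imread('pics/w2.png')
cv2.imwrite('pics/w12.png',cv2.resize(np.vstack([a,b]),(400,600),interpolation=cv2.INTER_AREA))"
```

```text
(no output)
```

View pics/w2.png

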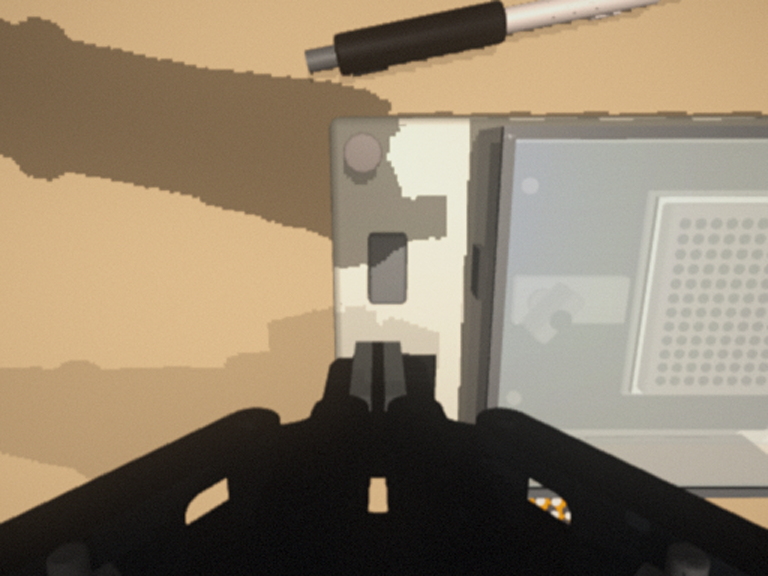

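View pics/w1.png

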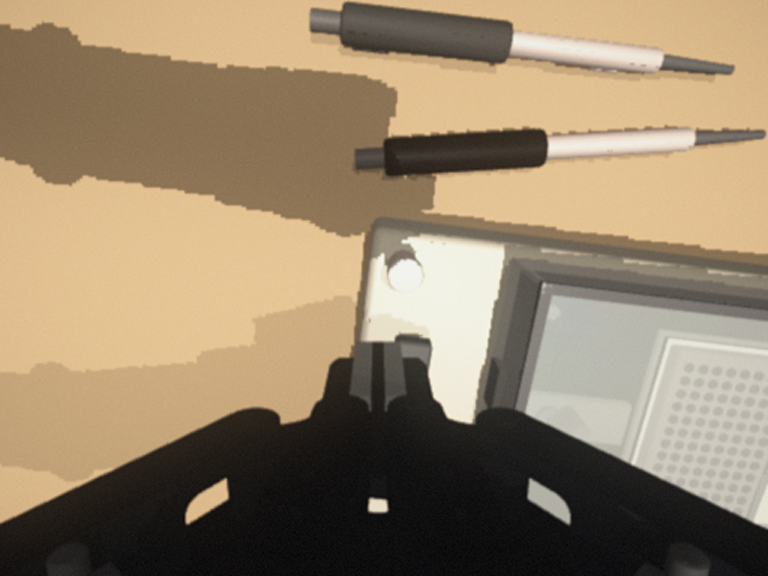

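In w2 the button is at about (388,268), the vial cap at (363,152), the front-left deck corner at (334,121) and the wing near (556,312). In w1 the deck corner is at (374,222) and the button is partly hidden at (415,348).

```bash
python3 - <<'E'
from plan import *
T=pickle.load(open("d0.pkl","rb"))["top"]; w1=pickle.load(open("w1.pkl","rb")); w2=pickle.load(open("w2.pkl","rb"))
A=lambda *a:np.array(a)/1.5
r=tri([(T,A(467,441)),(w2,A(388,267))]); print("button",r.x,r.fun)
print([onplane(c,A(*u),.077) for c,u in((T,(467,441)),(w2,(388,267)))])
r=tri([(w1,A(374,222)),(w2,A(334,121)),(T,A(402,465))]); print("corner",r.x,r.fun)
a=onplane(w2,A(334,121),.065); b=onplane(w2,A(336,350),.065); print("front edge yaw",np.degrees(np.arctan2(-(b-a)[0]*-1,-(b-a)[1]*1)),a,b)
print("vial",onplane(w2,A(363,152),.099))
E
```

```text
button [ 0.44888742 -0.06138653  0.07595956] [-0.86441859 -0.35823623 -0.15722981  0.39754335]
[array([ 0.44829249, -0.06296463,  0.077     ]), array([ 0.44903021, -0.06077371,  0.077     ])]
corner [0.41734599 0.02647813 0.04234497] [-0.06329851  0.92617409 -1.2902489  -0.17097118 -1.43066191 -2.74677556]
front edge yaw -2.880592310644367 [0.42039443 0.02513852 0.065     ] [ 0.41316786 -0.11847895  0.065     ]
vial [0.43754493 0.00727238 0.099     ]
```

Request:
send_rows:
  commands:
    - [0.08,0.18,1,0,-1]
    - [0,0,1,0,-1]
    - [0,0,1,0,-1]
    - [0,0,1,0,-1]
    - [0,0,1,0,-1]

```text
t: 4.62
eef_pos: [0.4438, -0.0608, 0.1166]
tcp_rot: [-0.0, 1.0, -0.018, 0.0]
force: [1.2, -0.1, 0.1]
finger_gap: -0.0
```

Request:
send_rows:
  commands:
    - [0,0,0.8,0,-1]
    - [0,0,0,0,-1]
    - [0,0,0.25,0,-1]
    - [0,0,0.15,0,-1]
    - [0,0,0,0,-1]

```text
t: 5.25
eef_pos: [0.4442, -0.0616, 0.0875]
tcp_rot: [-0.0, 1.0, -0.019, 0.0]
force: [0.2, 0.8, 0.4]
finger_gap: -0.0002
```

Request:
send_rows:
  commands:
    - [0,0,0.12,0,-1]
    - [0,0,0.08,0,-1]
    - [0,0,0,0,-1]

```text
t: 5.62
eef_pos: [0.4442, -0.0617, 0.0824]
tcp_rot: [-0.0, 1.0, -0.019, 0.0]
force: [0.7, 1.4, 4.8]
finger_gap: 0.0
```

Request:
send_rows:
  commands:
    - [0,0,0,0,-1]
    - [0,0,-1,0,-1]
    - [0,0,-1,0,-1]
    - [0,0,-1,0,-1]
    - [0,0,-1,0,-1]

```text
t: 6.25
eef_pos: [0.4431, -0.0621, 0.1827]
tcp_rot: [0.0, 1.0, -0.019, -0.001]
force: [0.1, -0.5, -0.4]
finger_gap: -0.0002
```

Request:
send_rows:
  commands:
    - [0,0,-1,0,-1]
    - [0,0,-1,0,-1]
    - [0,0,-1,0,-0.4]
    - [0,0,0,0,-0.4]
    - [0,0,0,0,-0.4]

```text
t: 6.88
eef_pos: [0.4432, -0.0618, 0.2565]
tcp_rot: [0.0, 1.0, -0.019, -0.001]
force: [-0.2, 0.7, -0.3]
finger_gap: 0.0255
```

```bash
python3 snap.py w3; python3 - <<'E'
from h import *
from station import optics,state
s=state(); print(s["finger_gap"],s["qpos"].round(2))
c=optics.camera("scene"); i=c["frame"][100:260,120:310,::-1]
a=cv2.resize(i,(400,337)); b=cv2.resize(cv2.imread("pics/w3.png"),None,fx=.5,fy=.5)
w=cv2.imread("pics/w3.png")
o=np.zeros((337+0,800,3),np.uint8); o[:,:400]=a; o[:288,404:788]=b
cv2.imwrite("pics/m3.png",o)
E
```

```text
0.025897633748808817 [-0.17  0.23  0.32  1.92 -0.08  1.01  0.15]
```

View pics/m3.png

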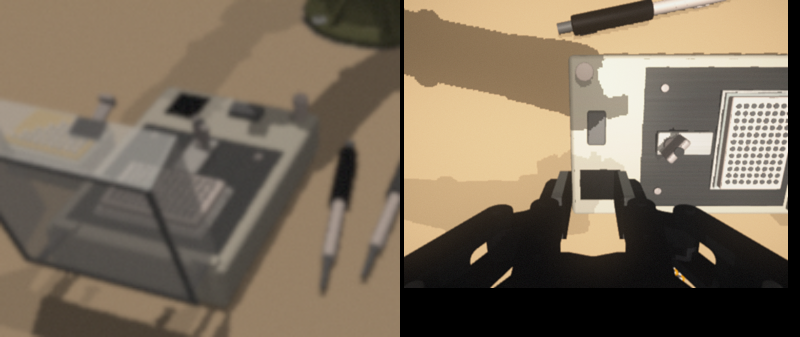

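The lid is fully open, leaning back behind the plate. The wing, now uncovered, stands at about (361,196) native in w3, turned counter-clockwise. I'm moving above it.

```bash
python3 - <<'E'
from plan import *
np.set_printoptions(legacy='1.25')
rows,_,_=plan([.532,-.087,.215],-42,0.1)
print([[float(v) for v in r] for r in rows])
E
```

```text
yaw now -2.2 pos [ 0.4431 -0.0618  0.2563] t 6.975
[[0.72,0.17,0.33,0.8,0.1],[0.74,0.07,0.33,0.8,0.1],[0.74,-0.03,0.33,0.79,0.1],[0.72,-0.13,0.33,0.8,0.1],[0.71,-0.22,0.33,0.79,0.1]]
[[0.72, 0.17, 0.33, 0.8, 0.1], [0.74, 0.07, 0.33, 0.8, 0.1], [0.74, -0.03, 0.33, 0.79, 0.1], [0.72, -0.13, 0.33, 0.8, 0.1], [0.71, -0.22, 0.33, 0.79, 0.1]]
```

Request:
send_rows:
  commands:
    - [0.7,0.15,0.35,0.8,0.1]
    - [0.75,0.05,0.35,0.8,0.1]
    - [0.75,-0.05,0.35,0.8,0.1]
    - [0.7,-0.15,0.35,0.8,0.1]
    - [0.7,-0.2,0.35,0.8,0.1]

```text
t: 7.6
eef_pos: [0.5324, -0.0854, 0.2122]
tcp_rot: [0.0, 0.932, -0.362, -0.001]
force: [0.1, -0.3, 0.3]
finger_gap: 0.0469
```

Request:
send_rows:
  commands:
    - [0,0,0,0,0.1]
    - [0,0,0,0,0.1]

```text
t: 7.85
eef_pos: [0.5315, -0.0853, 0.2131]
tcp_rot: [0.0, 0.933, -0.359, -0.001]
force: [-0.3, -0.7, 0.6]
finger_gap: 0.0473
```

```bash
python3 snap.py w4; python3 - <<'E'
import cv2,numpy as np,pickle
a=pickle.load(open("w3.pkl","rb"))["frame"][140:240,300:440,::-1]   # x5? scale 4
b=pickle.load(open("w4.pkl","rb"))["frame"][:,:,::-1]
o=np.zeros((600,800,3),np.uint8)
o[:300,:420]=cv2.resize(a,(420,300),interpolation=cv2.INTER_CUBIC)
o[:288,424:424+376]=cv2.resize(b,(376,288))[:,:376]
# lower: w4 crop cols 176-336 rows 100-? scale 3
c=b[110:210,130:390]; o[300:600,0:780]=cv2.resize(c,(780,300),interpolation=cv2.INTER_CUBIC)
cv2.imwrite("pics/m4.png",o)
E
```

```text
(no output)
```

View pics/m4.png

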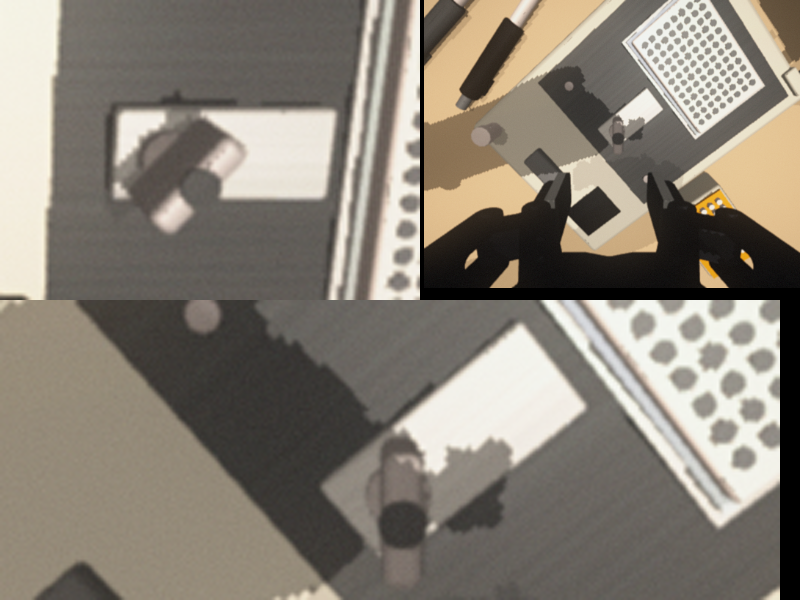

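The lower panel shows the blade vertical in w4, so it already lies along tool y. The hub disc is at (403,523), and the same disc is at (202,187) in the w3 crop.

```bash
python3 - <<'E'
from plan import *
w3=pickle.load(open("w3.pkl","rb")); w4=pickle.load(open("w4.pkl","rb"))
u3=np.array((300+202/3,140+187/3)); u4=np.array((130+403/3,110+223/3))
r=tri([(w3,u3),(w4,u4)]); print(r.x,r.fun)
print(onplane(w3,u3,.11),onplane(w4,u4,.11))
# wing ends in w4 -> angle
f=lambda p: onplane(w4,np.array((130+p[0]/3,110+(p[1]-300)/3)),.11)
a,b=f((403,455)),f((404,580)); print("wing angle",np.degrees(np.arctan2(*(a-b)[1::-1])),np.linalg.norm(a-b))
# strap long edges -> shaker yaw (z=.075)
g=lambda p: onplane(w3,np.array((300+p[0]/3,140+p[1]/3)),.075)
for e in (((118,108),(335,112)),((112,198),(328,200))):
    d=g(e[1])-g(e[0]); print("strap yaw",np.degrees(np.arctan2(d[1],d[0])))
h=lambda p: onplane(w4,np.array((130+p[0]/3,110+(p[1]-300)/3)),.075)
d=h((520,325))-h((322,487)); print("strap yaw w4",np.degrees(np.arctan2(d[1],d[0])))
x=r.x
s=state(); R=Ro.from_quat(np.roll(s["tcp_rot"],-1)).as_matrix()
print("delta tool /25mm",R.T@(np.array([x[0],x[1],.097])-s["eef_pos"])/.025)
E
```

```text
[ 0.5431768  -0.08632085  0.11092761] [-0.0381172   0.20744871 -0.08303109 -0.15459963]
[ 0.54352108 -0.08643735  0.11      ] [ 0.54301023 -0.08664776  0.11      ]
wing angle 49.02170737855623 0.030989401512858405
strap yaw -3.194282119891673
strap yaw -2.657293198617746
strap yaw w4 -2.3223648116402957
delta tool /25mm [ 0.37749086 -0.28356742  4.65524971]
```

Request:
send_rows:
  commands:
    - [0.38,-0.28,0.7,0,0.1]
    - [0,0,1,0,0.1]
    - [0,0,1,0,0.1]
    - [0,0,1,0,0.1]
    - [0,0,0.5,0,0.1]
  newtons: 40

```text
t: 8.52
eef_pos: [0.5435, -0.0863, 0.1066]
tcp_rot: [0.0, 0.933, -0.359, -0.001]
force: [0.3, -0.3, 0.1]
finger_gap: 0.047
```

Request:
send_rows:
  commands:
    - [0,0,0.4,0,0.1]
    - [0,0,0,0,0.1]
    - [0,0,0,0,-1]
    - [0,0,0,0,-1]
    - [0,0,0,0,-1]

```text
t: 9.15
eef_pos: [0.5432, -0.0856, 0.0993]
tcp_rot: [-0.001, 0.933, -0.359, -0.001]
force: [-4.3, 2.9, 6.0]
finger_gap: 0.0091
```

```bash
python3 -c "
from station import state
s=state();print(s['finger_gap'],s['force'],s['moment'],s['eef_pos'],s['qpos'].round(2))"
```

```text
0.009067247495591494 [-4.25931902  2.9109849   6.04820821] [ 0.65487595  0.83803699 -0.0210541 ] [ 0.54323626 -0.08558658  0.09928023] [-0.14  0.58  0.39  1.89 -0.31  0.74 -0.31]
```

Request:
send_rows:
  commands:
    - [0,0,-0.08,0.8,-1]
    - [0,0,0,0.8,-1]
    - [0,0,0,0.8,-1]
    - [0,0,0,0.8,-1]
    - [0,0,0,0.8,-1]

```text
t: 9.78
eef_pos: [0.5437, -0.0867, 0.0995]
tcp_rot: [0.001, 0.752, -0.659, -0.0]
force: [3.5, -2.5, -16.5]
finger_gap: 0.0087
```

```bash
cat > st.py <<'E'
from plan import *
s=state(); R=Ro.from_quat(np.roll(s["tcp_rot"],-1)).as_matrix()
print("yaw",np.degrees(np.arctan2(R[1,0],R[0,0])),"gap",s['finger_gap'],"F",s['force'].round(2),"M",s['moment'].round(3),s['eef_pos'].round(4),s['qpos'].round(2),s["t"])
E
python3 st.py
```

```text
yaw -82.41167877825887 gap 0.008672973717645253 F [  3.52  -2.49 -16.53] M [-0.7   -0.763  0.061] [ 0.5437 -0.0867  0.0995] [-0.26  0.62  0.59  1.89 -0.48  0.78 -0.84] 9.775
```

Request:
send_rows:
  commands:
    - [0,0,0.05,0.4,-1]
    - [0,0,0,0.4,-1]
    - [0,0,0,0.25,-1]
    - [0,0,0,0,-1]

```text
t: 10.28
eef_pos: [0.5438, -0.0871, 0.0994]
tcp_rot: [-0.0, -0.691, 0.723, -0.0]
force: [-1.4, -3.4, -2.1]
finger_gap: 0.0091
```

```bash
python3 st.py
```

```text
yaw -92.61274269017032 gap 0.009096422674519553 F [-1.39 -3.35 -2.1 ] M [-0.798  0.218  0.405] [ 0.5438 -0.0871  0.0994] [-0.29  0.64  0.65  1.89 -0.52  0.79 -0.98] 10.275
```

Request:
send_rows:
  commands:
    - [0,0,0,0.2,-1]
    - [0,0,0,0.2,-1]
    - [0,0,0,0,-1]

```text
t: 10.65
eef_pos: [0.5439, -0.087, 0.0995]
tcp_rot: [-0.0, -0.665, 0.747, -0.0]
force: [-2.6, -4.4, 0.5]
finger_gap: 0.009
```

```bash
python3 st.py
```

```text
yaw -96.64251992721503 gap 0.009039471821352636 F [-2.56 -4.39  0.47] M [-1.08   0.609  1.491] [ 0.5439 -0.087   0.0995] [-0.3   0.64  0.67  1.89 -0.54  0.8  -1.03] 10.65
```

Request:
send_rows:
  commands:
    - [0,0,0,-0.9,-1]
    - [0,0,0,-0.95,-1]
    - [0,0,0,-0.95,-1]
    - [0,0,0,-0.95,-1]
    - [0,0,0,-0.95,-1]

```text
t: 11.28
eef_pos: [0.5434, -0.0857, 0.0993]
tcp_rot: [-0.001, 0.908, -0.419, -0.001]
force: [-2.1, -0.6, 1.2]
finger_gap: 0.0092
```

Request:
send_rows:
  commands:
    - [0,0,0,-0.95,-1]
    - [0,0,0,-0.95,-1]
    - [0,0,0,-0.95,-1]
    - [0,0,0,-0.95,-1]
    - [0,0,0,-0.95,-1]

```text
t: 11.9
eef_pos: [0.542, -0.085, 0.0993]
tcp_rot: [-0.001, 1.0, -0.017, -0.002]
force: [-7.5, 2.0, 4.1]
finger_gap: 0.0086
```

Request:
send_rows:
  commands:
    - [0,0,0,0,-1]
    - [0,0,0,0,-1]

```text
t: 12.15
eef_pos: [0.542, -0.085, 0.0993]
tcp_rot: [-0.001, 1.0, -0.02, -0.002]
force: [-6.5, 2.3, 4.6]
finger_gap: 0.0089
```

```bash
python3 st.py
```

```text
yaw -2.295151677054177 gap 0.008919023713374406 F [-6.5   2.28  4.62] M [0.454 1.29  0.019] [ 0.542  -0.085   0.0993] [-0.01  0.56  0.18  1.89 -0.15  0.72  0.22] 12.15
```

Request:
send_rows:
  commands:
    - [0,0,0,0,0.1]
    - [0,0,0,0,0.1]
    - [0,0,0,0,0.1]
    - [0,0,-0.5,0,0.1]
    - [0,0,-1,0,0.1]

```text
t: 12.78
eef_pos: [0.5436, -0.0866, 0.1372]
tcp_rot: [-0.0, 1.0, -0.019, -0.001]
force: [-0.1, -0.2, -0.2]
finger_gap: 0.0472
```

Request:
send_rows:
  commands:
    - [0,0,-1,0,0.1]
    - [0,0,-1,0,0.1]
    - [0,0,-1,0,0.1]
    - [0,0,0,0,0.1]
    - [0,0,0,0,0.1]

```text
t: 13.4
eef_pos: [0.5438, -0.0865, 0.2118]
tcp_rot: [-0.0, 1.0, -0.019, -0.0]
force: [-0.1, 0.1, -1.0]
finger_gap: 0.0472
```

```bash
python3 snap.py w5; python3 st.py; python3 - <<'E'
from station import optics
import cv2,numpy as np,pickle
b=pickle.load(open("w5.pkl","rb"))["frame"][:,:,::-1]; s=optics.camera("scene")["frame"][100:250,110:310,::-1]
o=np.zeros((600,800,3),np.uint8)
o[:300,:400]=cv2.resize(s,(400,300)); o[:300,400:800]=cv2.resize(b,(400,300))
o[300:600,0:780]=cv2.resize(b[110:210,130:390],(780,300),interpolation=cv2.INTER_CUBIC)
cv2.imwrite("pics/m5.png",o)
E
```

```text
yaw -2.1659142275869856 gap 0.047026527583693814 F [ 0.   -0.87 -0.43] M [0.024 0.023 0.001] [ 0.5436 -0.0865  0.2114] [-0.03  0.42  0.21  1.75 -0.11  0.98  0.19] 13.45
```

View pics/m5.png

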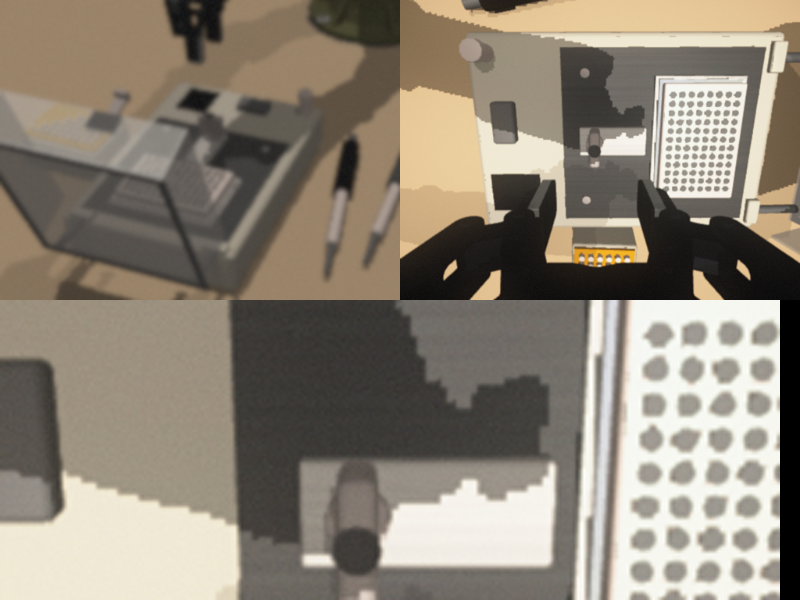

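The wing now stands square across the strap, pointing along the shaker's y axis. The lid is still open, the vial is in place, and the gripper is clear with no load on it. Handing in.

```bash
python3 -c "
from station import job
print(job.hand_in())"
```

```text
the job is handed in; nothing more can be done
None
```

The lid is open at its stop and the thumbscrew is backed off a quarter turn from bottomed. The job was handed in at about 13.5 s, and no verdict was reported.

- **Lid:** I pressed the button fully down (4.8 N), and the camera showed the lid swung right back. It was still open in the last picture.
- **Bottoming the screw:** I gripped the wing at about 50° short of the stop, measured from two wrist views. Turning clockwise, the moment rose from about 0.06 N m to 1.5 N m at the expected bottomed heading, so I took that as the hard stop. The tool turned about 4° past that heading under the load, probably from give in the grip.
- **Backing off:** I turned it back to the quarter-turn heading, let go and rose clear. The last tool heading was -2.2°, against about -2.7° for the shaker.
- **Last checks:** The last picture shows the wing square across the strap and the vial in its place. The pipettes and tip box showed no sign of having moved, though I did not measure them again. The force reading was under 1 N, so the gripper touches nothing.
- **Disagreements:** Shaker yaw came out between -2.3° and -3.2° depending on the view, well inside the 15° tolerance. My two-view height for the deck corner came out at 42 mm instead of 65 mm, so I did not use it. The button and screw heights agreed with the text to about 1 mm.

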